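Sweep the inlay tiles into the sorting frame

TASK

Take the straightedge by its wooden grip and use it to gather the six loose inlay tiles together between the bar and the open mouth of the sorting frame, the bar facing the mouth and no tile yet in the frame; then push them in as one group until every tile is wholly inside the frame, lying flat. Stand the straightedge back on its grey pad, lengthwise and upright. Do not touch the tiles with the gripper, and leave the urn, jar, torch and weight undisturbed.

Things in the scene. Friction and masses are not known exactly. Their poses are not given: they have to be found in the camera images.
- tray: three-sided sorting frame of pale wood, fixed to the table, no floor of its own; thin white paper lies level under it. Origin: middle of its open mouth, at table height. Its x axis points into the frame (from mouth to back wall), y along the mouth, z up. Inside: 200 wide (y -100 to +100), 140 deep (x 0 to 140). Walls 10 thick and 18 high on the left, right and back; the mouth is open. (mm)
- edge_grip (a point): the straightedge: an aluminium bar 140 long, 20 thick, 18 high that stands on its flat 20-wide underside, with an upright wooden grip on top, 60 long, 16 thick, 42 high (total height 60), midway along the bar. About 0.18 kg, symmetrical. This point is the middle of the grip, 42 above the bar's underside. y runs along the length, x is square to the pushing faces, z up. (mm)
- edge: the same straightedge; origin at the centre of its underside, same axes. (mm)
- pad: flat grey felt rest pad fixed to the table, 70 x 190, 5 high, on which the straightedge stands at the start. Origin: centre of its underside; y along its length, z up. (mm)
- tile1: loose flat terracotta tile, square, 28 x 28, 12 thick, about 20 g, lying flat on the table in front of the frame's mouth. Origin: centre of its underside, z up. (mm)
- tile2: loose flat terracotta tile, oblong, 36 x 22 (long side along its x), 12 thick, about 20 g, lying flat on the table in front of the frame's mouth. Origin: centre of its underside, z up. (mm)
- tile3: loose flat terracotta tile, round, 30 across, 12 thick, about 20 g, lying flat on the table in front of the frame's mouth. Origin: centre of its underside, z up. (mm)
- tile4: loose flat terracotta tile, square, 24 x 24, 12 thick, about 20 g, lying flat on the table in front of the frame's mouth. Origin: centre of its underside, z up. (mm)
- tile5: loose flat terracotta tile, round, 26 across, 12 thick, about 20 g, lying flat on the table in front of the frame's mouth. Origin: centre of its underside, z up. (mm)
- tile6: loose flat terracotta tile, nearly square, 30 x 26 (long side along its x), 12 thick, about 20 g, lying flat on the table in front of the frame's mouth. Origin: centre of its underside, z up. It lies off to one side of the other five. (mm)
- urn_mid (a point): turned dark wooden urn standing on the table beside the tiles, 40 across, 95 high; point half-way up. Leave alone. (mm)
- jar_mid (a point): amber glass jar with black cap, 52 across, 80 high; point half-way up. Leave alone. (mm)
- torch_mid (a point): small metal pen torch lying on the table, 100 long (along its y axis), 16 wide, 19 high; point at the middle, 8 above the table. Leave alone. (mm)
- weight_mid (a point): brass weight with a knob, 36 across, 41 high; point 20 above the table. Leave alone. (mm)
There are look-alikes about, which are no part of the job. What is shaped like the tile1 but yellow is not meant.

How it is judged:
On the way, in this order (a step that is already met when the one before it is completed fails the run):
1. bar held down at the table, facing the frame (0.5 rad), all tiles on one side of it (to 115 mm from its middle line, 80 mm either way of its middle), none wholly in the frame (contact force between the fingers and edge above 1 N and height (world z) of edge below 0.012 m and angle between the x axis of edge_grip and the x axis of tray, either way round below 0.5 rad and y of tile1 in the frame of edge_grip between -0.08 and 0.08 m and y of tile2 in the frame of edge_grip between -0.08 and 0.08 m and y of tile3 in the frame of edge_grip between -0.08 and 0.08 m and y of tile4 in the frame of edge_grip between -0.08 and 0.08 m and y of tile5 in the frame of edge_grip between -0.08 and 0.08 m and y of tile6 in the frame of edge_grip between -0.08 and 0.08 m and x of each of tile1, tile2, tile3, tile4, tile5, tile6 in the frame of tray below 0.02 m and ((x of tile1 in the frame of edge_grip between 0.005 and 0.115 m and x of tile2 in the frame of edge_grip between 0.005 and 0.115 m and x of tile3 in the frame of edge_grip between 0.005 and 0.115 m and x of tile4 in the frame of edge_grip between 0.005 and 0.115 m and x of tile5 in the frame of edge_grip between 0.005 and 0.115 m and x of tile6 in the frame of edge_grip between 0.005 and 0.115 m) or (x of tile1 in the frame of edge_grip between -0.115 and -0.005 m and x of tile2 in the frame of edge_grip between -0.115 and -0.005 m and x of tile3 in the frame of edge_grip between -0.115 and -0.005 m and x of tile4 in the frame of edge_grip between -0.115 and -0.005 m and x of tile5 in the frame of edge_grip between -0.115 and -0.005 m and x of tile6 in the frame of edge_grip between -0.115 and -0.005 m))), for 0.15 s.
2. all six tiles are inside the frame, lying flat, with the straightedge still held (contact force between the fingers and edge above 1 N and x of tile1 in the frame of tray between 0.018 and 0.14 m and y of tile1 in the frame of tray between -0.1 and 0.1 m and angle between each of tile1, tile2, tile3, tile4, tile5, tile6's own z axis and vertical below 0.15 rad and x of tile2 in the frame of tray between 0.018 and 0.14 m and y of tile2 in the frame of tray between -0.1 and 0.1 m and x of tile3 in the frame of tray between 0.018 and 0.14 m and y of tile3 in the frame of tray between -0.1 and 0.1 m and x of tile4 in the frame of tray between 0.018 and 0.14 m and y of tile4 in the frame of tray between -0.1 and 0.1 m and x of tile5 in the frame of tray between 0.018 and 0.14 m and y of tile5 in the frame of tray between -0.1 and 0.1 m and x of tile6 in the frame of tray between 0.018 and 0.14 m and y of tile6 in the frame of tray between -0.1 and 0.1 m), for 0.1 s.
At the end, for the whole second after the job is handed in: all six tiles lie flat (within 0.15 rad) inside the frame, each centre at least 18 mm past the mouth line; the straightedge stands upright and at rest on the pad, its middle within 36 mm of the pad's centre and its length within 0.3 rad of the pad's (x of tile1 in the frame of tray between 0.018 and 0.14 m and y of tile1 in the frame of tray between -0.1 and 0.1 m and angle between each of tile1, tile2, tile3, tile4, tile5, tile6's own z axis and vertical below 0.15 rad and x of tile2 in the frame of tray between 0.018 and 0.14 m and y of tile2 in the frame of tray between -0.1 and 0.1 m and x of tile3 in the frame of tray between 0.018 and 0.14 m and y of tile3 in the frame of tray between -0.1 and 0.1 m and x of tile4 in the frame of tray between 0.018 and 0.14 m and y of tile4 in the frame of tray between -0.1 and 0.1 m and x of tile5 in the frame of tray between 0.018 and 0.14 m and y of tile5 in the frame of tray between -0.1 and 0.1 m and x of tile6 in the frame of tray between 0.018 and 0.14 m and y of tile6 in the frame of tray between -0.1 and 0.1 m and horizontal distance between edge_grip and pad below 0.036 m and angle between the y axis of edge_grip and the y axis of pad, either way round below 0.3 rad and angle between edge_grip's own z axis and vertical below 0.1 rad and z of edge_grip in the frame of pad below 0.052 m and linear speed of edge below 0.01 m/s); the robot touches nothing.
It fails at once if the fingers touch a tile (contact force between the fingers and tile1 above 0.3 N or contact force between the fingers and tile2 above 0.3 N or contact force between the fingers and tile3 above 0.3 N or contact force between the fingers and tile4 above 0.3 N or contact force between the fingers and tile5 above 0.3 N or contact force between the fingers and tile6 above 0.3 N).
It fails at once if a bystander (urn, jar, torch, weight) is shifted by more than 15 mm or tipped (distance of any of urn_mid, jar_mid, torch_mid, weight_mid from where it was at the start of the episode above 0.015 m or angle between any of urn_mid, jar_mid, torch_mid, weight_mid's own z axis and vertical above 0.3 rad).
It also fails if it takes over 58 s, if anything falls off the work surface, if the arm or the gripper's body presses on something with over 40 N, if the wrist force passes 120 N, or if a joint passes its speed limit or range.

ROBOT

A 6-joint arm with a two-finger parallel gripper is mounted at the origin on the work surface. World frame = base frame: x ahead of the robot, y to its left, z up, the work surface at z = 0. Lengths are in m, angles in rad, forces in N, time in s.
With the tool pointing down it reaches from about 0.25 to 0.725 m from the base axis. Payload 4 kg.
Tool frame: the origin (TCP) lies at the very end of the fingers, on their centre line; the grasp point (between the pads) lies 19 mm behind it (bot.pinch_z is the distance from the TCP to the grasp point, in m); z points along the fingers, x is the direction in which the jaws open and shut, and the axes are right-handed (so a half turn about z gives the same grasp; the last joint's range is limited). The gripper opens to 85 mm and grips with 20 to 120 N. Pads are 22 mm wide; open, the fingers measure 114 mm over their backs; the gripper's body (76 mm by 85 mm) begins 54 mm behind the grasp point. The pads swing forward as they close: fully open they stand 13 mm farther back than shut.
Start: joints at [1.136, 0.241, 0.005, 1.335, 0, 1.571], TCP at [0.211, 0.453, 0.199] pointing down, gripper open.
Joint ranges: [-2.72, 2.72], [-1.05, 1.87], [-1.09, 1.28], [-1.99, 2.15], [-1.42, 1.44], [-3.14, 3.14]. Speed limits (rad/s): [2.79, 2.79, 3.14, 3.14, 3.14, 3.14].

INTERFACE

Orientations are given as a unit quaternion [x, y, z, w].
In Python, from workcell import bot gives the robot as it stands. The module is installed in compiled form; this text tells all that it offers.
- The arm moves only by the shell command python3 -m inch 'ROWS'. ROWS is JSON, a list of rows, each a list of 7 numbers: the shift along the tool's x, y, z scaled (see below), then the turn, a rotation vector about the tool's x, y, z scaled (see below), then the gripper command: -1 is fully open, 1 is shut, values between are in proportion. In form: [[x, y, z, wx, wy, wz, gripper], ...]. A call has exactly 8 rows; each row shifts and turns the commanded pose from where the row before left it, along the tool's axes as they then stand; what a row does not reach is not made up. The controller multiplies each number of a shift by 2.5 cm and each number of a turn by 180 degrees. A row lasts 1/10 s, in which the tool goes at most 50 mm and 8.59 degrees, less where a joint would pass 70% of its speed; a pose out of reach is approached as far as the arm can. A call with a number of a shift or a turn outside -1 to 1 is refused whole. A call with a gripper value outside its range is refused whole. The fingers move at their own pace and stop on an object; the grip force is fixed at half the most. Time passes only in rows, so rows that do not move let the fingers close, or fill a call up. It gives the time, the measured TCP pose, the force and the opening at its end, in the units of the state.
- bot.get_obs(): the state, without advancing time (a new reading comes with each control period).
- bot.camera(name): name is "side" or "top"; returns (picture, depth): 420x560x3 uint8, blue, green, red; 420x560 float32, m along the optical axis (not along the pixel's ray), 0 where there is no reading.
- bot.get_calibration(name): a dict with "vfov" (degrees; the focal length in pixels is half the picture's height over the tangent of half this angle, whatever the lens; pixels are square), "cx", "cy" (the principal point, pixels), "R" (3x3) and "t" (3): a world point X has camera coordinates R X + t. Camera axes: x right, y down, z forward; pixel columns grow to the right and rows downward; lengths in m; the calibration is good to about 2 mm. A picture is of the moment at which its call begins. get_calibration takes no time and is no camera call.
- bot.job_done(): hands the job in, once; it reports no verdict.
The state is a dict: "clock": time; "joint_pos": joint angles; "joint_vel": joint speeds; "tau": joint torques, N m; "eef_pos": TCP position; "tool_rot": TCP orientation; "ft_force": force on the tool from outside, world axes, zero at the start; "ft_torque": the same for the moment, N m; "grip_width": finger opening in m.
Only numpy, scipy, OpenCV 4.12 (cv2) and the standard library are available. Lean on these libraries where they do the work, as an engineer would, in place of code of your own. Each camera call takes 0.05 s, during which the arm holds its last target.

## Working session

There is one attempt and no reset: what is moved stays moved. The work goes in short steps, Python scripts to look and compute and a shell command to move; the robot and the scene stay as the last step left them, time stands still between calls to the robot, and variables do not carry over. Pictures are saved under pics/ and viewed, and the job is handed in when it is done.

```bash
mkdir -p pics
python3 - <<'E'
from workcell import bot
import cv2,numpy as np
o=bot.get_obs();print({k:np.round(v,3).tolist() for k,v in o.items()})
for n in("top","side"):
    p,d=bot.camera(n);cv2.imwrite(f"pics/{n}0.png",p);np.save(f"pics/{n}0.npy",d)
    c=bot.get_calibration(n);print(n,c)
E
```

```text
{'clock': 0.0, 'joint_pos': [1.136, 0.241, 0.004, 1.335, 0.0, 1.571], 'joint_vel': [-0.0, -0.001, 0.001, 0.0, 0.0, 0.0], 'tau': [0.0, -37.232, 25.241, 0.017, -0.0, 0.0], 'eef_pos': [0.21, 0.453, 0.198], 'tool_rot': [0.843, 0.538, -0.001, 0.001], 'ft_force': [-0.374, 0.971, -0.795], 'ft_torque': [-0.037, -0.058, -0.022], 'grip_width': 0.086}
top {'vfov': 44.38738568968537, 'cx': 285.16690251851867, 'cy': 214.49519443462768, 'R': array([[-2.52812027e-02, -9.99680119e-01, -7.21928127e-04],
       [-9.94890325e-01,  2.52306691e-02, -9.77581452e-02],
       [ 9.77450889e-02, -1.75320417e-03, -9.95209940e-01]]), 't': array([-0.02061235,  0.54569124,  1.20133349])}
side {'vfov': 51.60878051526963, 'cx': 273.2980098922604, 'cy': 203.50426267364944, 'R': array([[-0.95352202, -0.30118882,  0.00900304],
       [-0.19736398,  0.60169199, -0.77396008],
       [ 0.22769107, -0.73976485, -0.63317039]]), 't': array([0.50643547, 0.18908555, 0.74176171])}
```

View pics/top0.png

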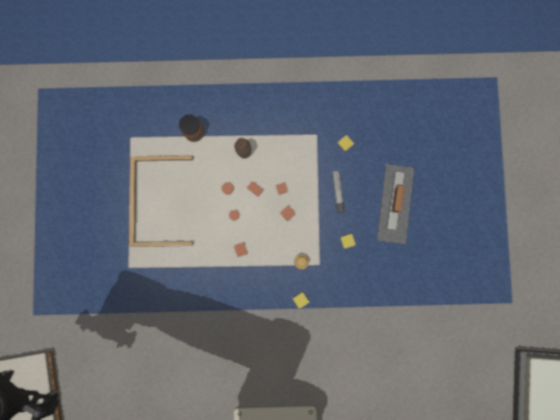

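View pics/side0.png

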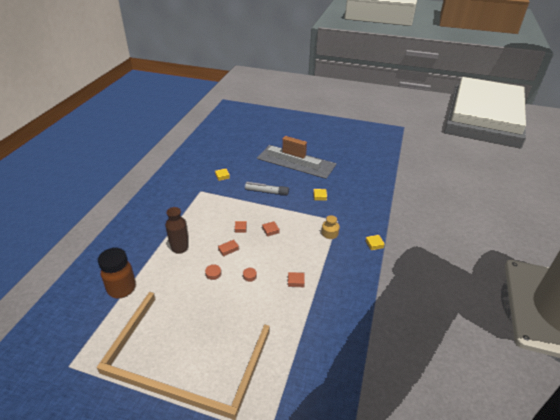

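The top view shows the frame at about (163,200), open to the right. Five tiles sit at (228–288,188–215), with tile6 likely at (240,249). The urn is at (243,148), jar (191,127), weight (302,261), torch (338,192) and the pad with straightedge at (397,204). The yellow squares are decoys. Next I'll measure.

```bash
cat > h.py <<'E'
from workcell import bot
import cv2,numpy as np
def cal(n):
    c=bot.get_calibration(n);f=210/np.tan(np.radians(c['vfov']/2));return c,f
def ray(n,uv,z):
    c,f=cal(n);uv=np.atleast_2d(np.asarray(uv,float))
    d=np.c_[(uv[:,0]-c['cx'])/f,(uv[:,1]-c['cy'])/f,np.ones(len(uv))]@c['R']
    o=-c['R'].T@c['t'];s=(z-o[2])/d[:,2];return o+d*s[:,None]
def masks(p):
    h=cv2.cvtColor(p,cv2.COLOR_BGR2HSV)
    return h
def blobs(m,amin=20):
    n,l,s,c=cv2.connectedComponentsWithStats(m.astype(np.uint8),connectivity=8)
    return [(c[i],s[i],l==i) for i in range(1,n) if s[i,4]>=amin]
def redtiles(n,p,z=.012,amin=25):
    h=cv2.cvtColor(p,cv2.COLOR_BGR2HSV).astype(int)
    m=((h[...,0]<14)|(h[...,0]>172))&(h[...,1]>95)&(h[...,2]>70)
    out=[]
    for c,s,mk in blobs(m,amin):
        cn=cv2.findContours(mk.astype(np.uint8),cv2.RETR_EXTERNAL,cv2.CHAIN_APPROX_NONE)[0][0][:,0]
        w=ray(n,cn,z)[:,:2];r=cv2.minAreaRect((w*1000).astype(np.float32))
        out.append((np.round(c,1),s[4],np.round(ray(n,c,z)[0],4),np.round(r[1],0),round(r[2])))
    return out
E
python3 - <<'E'
from h import *
for n in("top","side"):
    p=cv2.imread(f"pics/{n}0.png");print(n)
    for r in redtiles(n,p): print(*r)
p=cv2.imread("pics/top0.png");h=cv2.cvtColor(p,cv2.COLOR_BGR2HSV)
a=cv2.resize(p[150:260,320:420],None,fx=5,fy=5,interpolation=cv2.INTER_CUBIC);b=cv2.resize(p[120:270,120:330],None,fx=3.6,fy=3.6,interpolation=cv2.INTER_CUBIC)
cv2.imwrite("pics/c1.png",a);cv2.imwrite("pics/c2.png",b)
E
```

```text
top
[191.5 135.6] 25 [0.7465 0.1903 0.012 ] [ 8. 27.] 9
[227.3 187.8] 77 [0.6152 0.1044 0.012 ] [22. 22.] 89
[254.8 188.4] 91 [0.6119 0.0376 0.012 ] [31. 17.] 50
[281.3 188. ] 63 [ 0.6113 -0.0267  0.012 ] [19. 18.] 17
[398.2 198.5] 143 [ 0.5785 -0.309   0.012 ] [17. 61.] 78
[287.5 212.9] 95 [ 0.5501 -0.0402  0.012 ] [22. 22.] 43
[233.6 214.6] 54 [0.5493 0.09   0.012 ] [17. 17.] 89
[240.2 249.3] 92 [0.4654 0.0754 0.012 ] [24. 20.] 17
side
[106.  94.] 2105 [ 1.2268 -0.4655  0.012 ] [693. 388.] 90
[293.9 146.5] 360 [ 0.5864 -0.3526  0.012 ] [ 59. 100.] 14
[173.3 211.6] 85 [ 0.7606 -0.0208  0.012 ] [26. 23.] 18
[175.5 224.8] 161 [0.7366 0.0154 0.012 ] [37. 32.] 36
[240. 226.] 120 [ 0.6096 -0.0221  0.012 ] [21. 31.] 20
[270.5 228.1] 161 [ 0.5485 -0.0355  0.012 ] [29. 35.] 39
[228.  247.3] 195 [0.6099 0.0422 0.012 ] [37. 29.] 51
[119. 282.] 747 [0.7613 0.1829 0.012 ] [52. 75.] 42
[212.7 271.5] 180 [0.613  0.1086 0.012 ] [28. 31.] 18
[249.2 273.9] 140 [0.5475 0.0936 0.012 ] [22. 29.] 19
[295.6 279.1] 211 [0.4641 0.0794 0.012 ] [27. 31.] 16
```

View pics/c1.png

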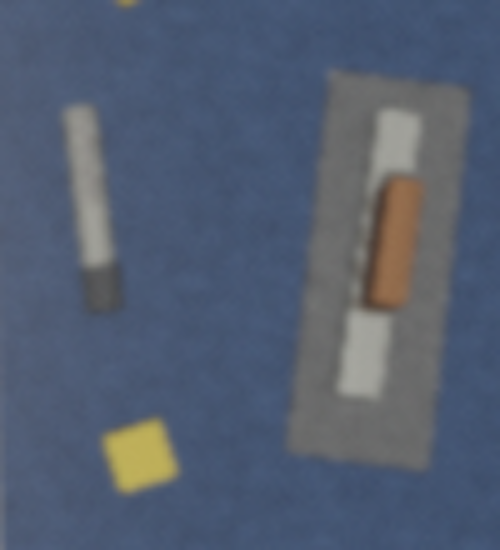

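View pics/c2.png

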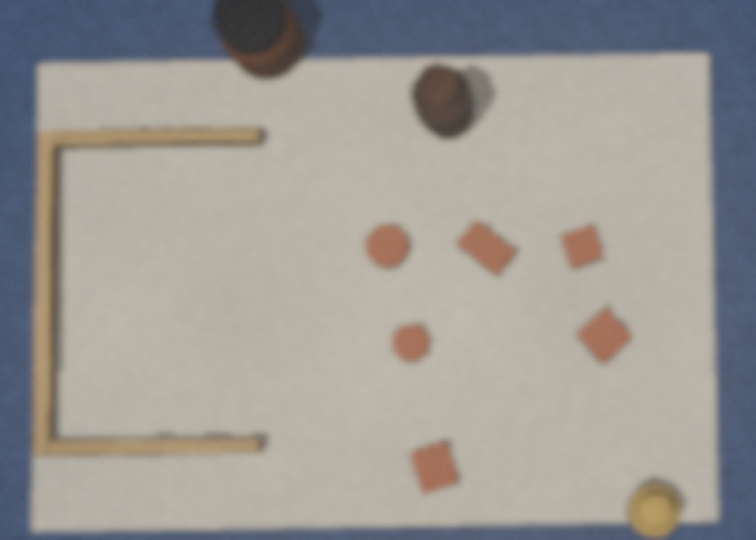

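Run:
```python
from h import *
p=cv2.imread("pics/top0.png");h=cv2.cvtColor(p,cv2.COLOR_BGR2HSV).astype(int)
def rect(m,z,amin=60,lab=""):
    for c,s,mk in blobs(m,amin):
        # sub-pixel: use pixel corners
        ys,xs=np.nonzero(mk);w=ray("top",np.c_[xs,ys],z)[:,:2]*1000
        r=cv2.minAreaRect(w.astype(np.float32))
        print(lab,np.round(c),s[4],'mean',w.mean(0).round(1),'rect c',np.round(r[0],1),np.round(r[1],1),round(r[2],1))
roi=np.zeros(p.shape[:2],bool);roi[155:255,370:425]=1
b=p.astype(int);sat=h[...,1]
grey=roi&(sat<75)&(b.sum(2)>150)
rect(grey|(roi&(h[...,0]<20)&(sat>60)),.005,lab="padall")
rect(roi&(sat<60)&(b.sum(2)>480),.023,20,"bar")
rect(roi&(h[...,0]<20)&(sat>90),.065,40,"grip")
# tray wood
roi=np.zeros(p.shape[:2],bool);roi[145:255,120:205]=1
wood=roi&(h[...,0]<25)&(sat>70)
for c,s,mk in blobs(wood,60):
    ys,xs=np.nonzero(mk);w=ray("top",np.c_[xs,ys],.018)[:,:2]*1000
    r=cv2.minAreaRect(w.astype(np.float32));print("tray",s,np.round(r[0],1),np.round(r[1],1),r[2],np.round(cv2.boxPoints(r)))
# others
roi=np.zeros(p.shape[:2],bool);roi[160:220,325:350]=1
rect(roi&((sat<70)),.015,40,"torch")
roi=np.zeros(p.shape[:2],bool);roi[245:275,285:315]=1
rect(roi&(h[...,0]>15)&(h[...,0]<35)&(sat>90),.03,40,"weight")
print("urn top", ray("top",[120*0+241,143],.09), ray("side",[174,213],.09), ray("side",[178,246],0.0))
print("jar",ray("side",[119,282],.04),ray("top",[190,126],.08))
```

```text
padall [395. 204.] 2357 mean [ 566.9 -302.9] rect c [ 567.6 -303.3] [ 73.5 192.8] 80.9
bar [391. 222.] 39 mean [ 521.9 -287.7] rect c [ 524.5 -288.1] [ 7.2 31.2] 87.4
grip [398. 198.] 178 mean [ 572.7 -297.7] rect c [ 572.9 -297.6] [16.6 58.5] 79.2
tray [130 156  62  90 769] [588.4 265.1] [147.1 216.8] 89.5760269165039 [[479. 192.]
 [696. 191.]
 [697. 338.]
 [481. 339.]]
torch [338. 191.] 373 mean [ 600.1 -163. ] rect c [ 600.1 -162.9] [104.   21.5] 5.4
weight [301. 261.] 139 mean [432.9 -69.3] rect c [433.  -69.5] [28.3 30. ] 43.4
urn top [[0.70607159 0.06279672 0.09      ]] [[0.70424095 0.06156675 0.09      ]] [[0.71051618 0.05867429 0.        ]]
jar [[0.74205914 0.20172653 0.04      ]] [[0.75170654 0.18129151 0.08      ]]
```

Everything checks against the given sizes:
- **Frame:** the outline is 147×217 mm. The mouth is at y≈0.190, centred on x≈0.588, and the frame opens toward −y.
- **Pad:** 73×193 mm, centred at (0.567,−0.303).
- **Grip:** about (0.573,−0.298), with its length about −9° from world x.

Candidates for the thing I want:
- **Straightedge:** grip at (398,198) on the grey pad. This is the choice. The torch at (338,192) is the only other light bar.
- **Tiles:** the terracotta pieces at (227,188), (255,188), (281,188), (287,213), (234,215) and (240,249). The yellow squares at (346,143), (348,241) and (301,300) are excluded.

The close crop c1 confirms the straightedge: wooden grip, aluminium bar, grey pad.

First I turn the tool to yaw 81°, then travel high.

```bash
cat >> h.py <<'E'
def state():
    o=bot.get_obs();x,y,z,w=o['tool_rot']
    th=np.degrees(np.arctan2(2*(x*y+z*w),1-2*(y*y+z*z)))
    print('t',round(float(o['clock']),2),'pos',np.round(o['eef_pos'],4),'yaw',round(th,2),'grip',round(float(o['grip_width']),4),'F',np.round(o['ft_force'],1),'q',np.round(o['joint_pos'],2));return np.array(o['eef_pos']),th
def plan(tx,ty,tz,yaw):
    p,th=state();a=np.radians(yaw);d=np.array([tx,ty,tz])-p
    print('turn units',round(-(yaw-th)/180,4),'then x,y,z units',np.round([(d[0]*np.cos(a)+d[1]*np.sin(a))/.025,(d[0]*np.sin(a)-d[1]*np.cos(a))/.025,-d[2]/.025],2))
E
python3 -m inch '[[0,0,0,0,0,-0.0444,-1],[0,0,0,0,0,-0.0444,-1],[-0.9,0.6,0,0,0,0,-1],[-0.9,0.6,0,0,0,0,-1],[-0.9,0.6,0,0,0,0,-1],[-0.9,0.6,0,0,0,0,-1],[-0.9,0.6,0,0,0,0,-1],[-0.9,0.6,0,0,0,0,-1]]'
python3 -c "
from h import *
plan(.573,-.298,.12,81)"
```

```text
clock: 0.9
eef_pos: [0.2786, 0.3048, 0.1981]
tool_rot: [0.76, 0.65, -0.0, 0.0]
ft_force: [0.5, -0.4, -0.2]
grip_width: 0.0856
t 0.9 pos [0.2786 0.3048 0.1981] yaw 81.09 grip 0.0856 F [ 0.5 -0.4 -0.2] q [ 0.83  0.07 -0.2   1.3  -0.    0.99]
turn units 0.0005 then x,y,z units [-21.97  15.4    3.12]
```

```bash
python3 -m inch '[[-0.9,0.64,0,0,0,0,-1],[-0.9,0.64,0,0,0,0,-1],[-0.9,0.64,0,0,0,0,-1],[-0.9,0.64,0,0,0,0,-1],[-0.9,0.64,0,0,0,0,-1],[-0.9,0.64,0,0,0,0,-1],[-0.9,0.64,0,0,0,0,-1],[-0.9,0.64,0,0,0,0,-1]]'
python3 -m inch '[[-0.9,0.64,0,0,0,0,-1],[-0.9,0.64,0,0,0,0,-1],[-0.9,0.64,0,0,0,0,-1],[-0.9,0.64,0,0,0,0,-1],[-0.9,0.64,0,0,0,0,-1],[-0.9,0.64,0,0,0,0,-1],[-0.9,0.64,0,0,0,0,-1],[-0.9,0.64,0,0,0,0,-1]]'
python3 -m inch '[[-0.9,0.64,0,0,0,0,-1],[-0.9,0.64,0,0,0,0,-1],[-0.9,0.64,0,0,0,0,-1],[-0.9,0.64,0,0,0,0,-1],[-0.9,0.64,0.5,0,0,0,-1],[-0.9,0.64,0.5,0,0,0,-1],[-0.9,0.64,0.5,0,0,0,-1],[-0.9,0.64,0.5,0,0,0,-1]]'
python3 - <<'E'
from h import *
plan(.573,-.298,.031,81)
p,d=bot.camera("top");cv2.imwrite("pics/t1.png",cv2.resize(p[150:260,340:440],None,fx=5,fy=5))
p,d=bot.camera("side");cv2.imwrite("pics/s1.png",cv2.resize(p[60:220,200:400],None,fx=3,fy=3))
E
```

```text
clock: 1.7
eef_pos: [0.3771, 0.1073, 0.1982]
tool_rot: [0.76, 0.65, -0.0, -0.0]
ft_force: [0.3, 0.2, 0.4]
grip_width: 0.0851
clock: 2.5
eef_pos: [0.4756, -0.0903, 0.198]
tool_rot: [0.76, 0.65, -0.0, -0.0]
ft_force: [0.5, 0.7, 0.1]
grip_width: 0.0856
clock: 3.3
eef_pos: [0.5741, -0.2878, 0.1473]
tool_rot: [0.76, 0.65, -0.0, -0.001]
ft_force: [0.7, 0.5, -0.0]
grip_width: 0.0852
t 3.3 pos [ 0.5741 -0.2878  0.1473] yaw 81.07 grip 0.0852 F [ 0.7  0.5 -0. ] q [-0.46  0.55  0.34  1.36  0.   -0.31]
turn units 0.0004 then x,y,z units [-0.41  0.02  4.65]
```

View pics/s1.png

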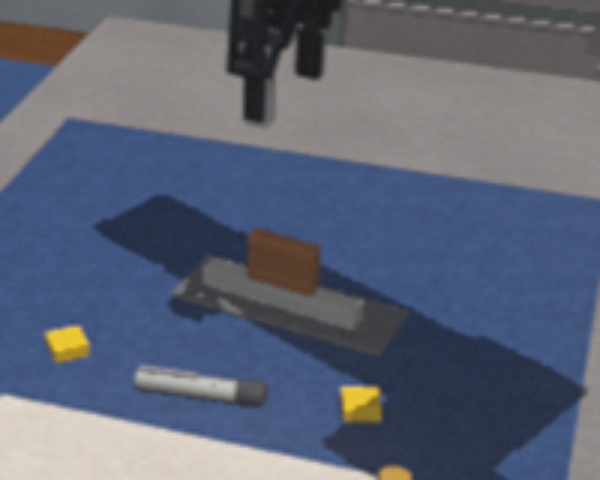

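The side crop shows the open jaws above the grip, straddling it, with nothing in the way. I'll cross-check the grip position from the side view, then descend.

```bash
python3 -c "
from h import *
print(ray('side',[293.9,146.5],.044))"
python3 -m inch '[[-0.2,0,0.4,0,0,0,-1],[-0.2,0,0.6,0,0,0,-1],[0,0,0.7,0,0,0,-1],[0,0,0.7,0,0,0,-1],[0,0,0,0,0,0,-1],[0,0,0,0,0,0,-1],[0,0,0,0,0,0,-1],[0,0,0,0,0,0,-1]]'
python3 - <<'E'
from h import *
plan(.573,-.298,.031,81)
p,d=bot.camera("side");cv2.imwrite("pics/s2.png",cv2.resize(p[60:220,200:400],None,fx=3,fy=3))
p,d=bot.camera("top");cv2.imwrite("pics/t2.png",cv2.resize(p[150:260,340:440],None,fx=5,fy=5))
E
```

```text
[[ 0.57392213 -0.30243862  0.044     ]]
clock: 4.2
eef_pos: [0.5734, -0.297, 0.09]
tool_rot: [0.76, 0.65, 0.0, 0.001]
ft_force: [0.1, -0.4, -0.1]
grip_width: 0.0852
t 4.2 pos [ 0.5734 -0.297   0.09  ] yaw 81.09 grip 0.0852 F [ 0.1 -0.4 -0.1] q [-0.48  0.59  0.25  1.23  0.   -0.32]
turn units 0.0005 then x,y,z units [-0.04 -0.01  2.36]
```

View pics/s2.png

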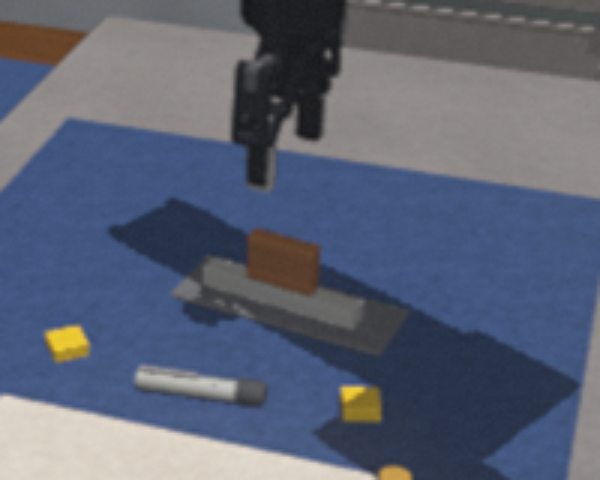

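View pics/t2.png

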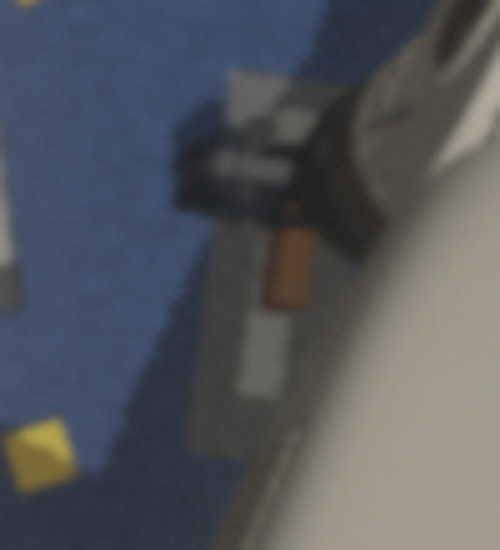

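Both views agree on the grip (within 4 mm) and the fingers are centred across it. I'll lower and close.

```bash
python3 -m inch '[[0,0,0.6,0,0,0,-1],[0,0,0.6,0,0,0,-1],[0,0,0.6,0,0,0,-1],[0,0,0.52,0,0,0,-1],[0,0,0,0,0,0,-1],[0,0,0,0,0,0,1],[0,0,0,0,0,0,1],[0,0,0,0,0,0,1]]'
python3 -m inch '[[0,0,0,0,0,0,1],[0,0,0,0,0,0,1],[0,0,-0.4,0,0,0,1],[0,0,-0.8,0,0,0,1],[0,0,-0.8,0,0,0,1],[0,0,-0.8,0,0,0,1],[0,0,0,0,0,0,1],[0,0,0,0,0,0,1]]'
python3 - <<'E'
from h import *
plan(.425,.077,.10,0)
p,d=bot.camera("side");cv2.imwrite("pics/s3.png",cv2.resize(p[60:220,200:400],None,fx=3,fy=3))
E
```

```text
clock: 5.1
eef_pos: [0.5733, -0.2972, 0.0316]
tool_rot: [0.76, 0.65, 0.0, 0.001]
ft_force: [-0.5, 0.1, -0.2]
grip_width: 0.0439
clock: 5.9
eef_pos: [0.5727, -0.2968, 0.1007]
tool_rot: [0.76, 0.65, 0.0, 0.0]
ft_force: [0.1, 0.2, -2.7]
grip_width: 0.0123
t 5.9 pos [ 0.5727 -0.2968  0.1007] yaw 81.07 grip 0.0123 F [ 0.1  0.2 -2.7] q [-0.48  0.58  0.26  1.25  0.   -0.32]
turn units 0.4504 then x,y,z units [ -5.91 -14.95   0.03]
```

View pics/s3.png

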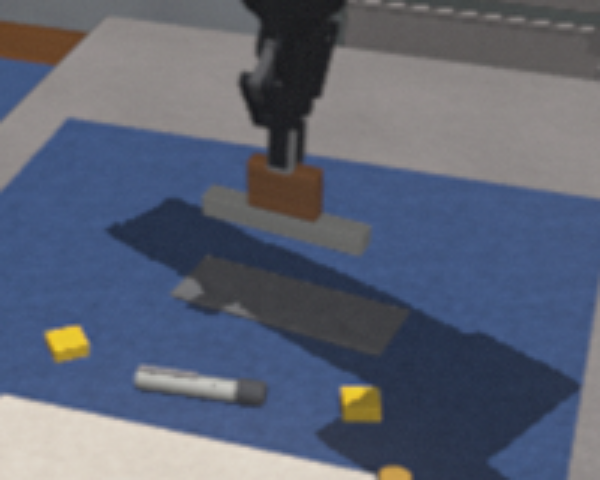

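The bar is lifted level in the jaws. I turn it 81° so its length lies along y, then carry it to the −x side of tile6.

```bash
python3 -m inch '[[0,0,0,0,0,0.045,1],[0,0,0,0,0,0.045,1],[0,0,0,0,0,0.045,1],[0,0,0,0,0,0.045,1],[0,0,0,0,0,0.045,1],[0,0,0,0,0,0.045,1],[0,0,0,0,0,0.045,1],[0,0,0,0,0,0.045,1]]'
python3 -m inch '[[0,0,0,0,0,0.045,1],[0,0,0,0,0,0.045,1],[-0.38,-0.93,0,0,0,0,1],[-0.38,-0.93,0,0,0,0,1],[-0.38,-0.93,0,0,0,0,1],[-0.38,-0.93,0,0,0,0,1],[-0.38,-0.93,0,0,0,0,1],[-0.38,-0.93,0,0,0,0,1]]'
python3 -m inch '[[-0.38,-0.93,0,0,0,0,1],[-0.38,-0.93,0,0,0,0,1],[-0.38,-0.93,0,0,0,0,1],[-0.38,-0.93,0,0,0,0,1],[-0.38,-0.93,0,0,0,0,1],[-0.38,-0.93,0,0,0,0,1],[-0.38,-0.93,0,0,0,0,1],[-0.38,-0.93,0,0,0,0,1]]'
python3 - <<'E'
from h import *
plan(.42,.08,.029,0)
E
```

```text
clock: 6.75
eef_pos: [0.5714, -0.2961, 0.0983]
tool_rot: [0.99, 0.139, -0.002, -0.001]
ft_force: [-0.4, -0.5, -0.9]
grip_width: 0.0118
clock: 7.55
eef_pos: [0.5136, -0.1561, 0.0988]
tool_rot: [1.0, 0.001, -0.002, -0.001]
ft_force: [0.5, -0.8, -1.6]
grip_width: 0.0123
clock: 8.35
eef_pos: [0.4373, 0.0294, 0.0992]
tool_rot: [1.0, 0.001, -0.001, 0.0]
ft_force: [0.0, 0.2, -1.5]
grip_width: 0.0117
t 8.35 pos [0.4373 0.0294 0.0992] yaw 0.07 grip 0.0117 F [ 0.   0.2 -1.5] q [ 0.07  0.2  -0.32  1.05  0.    1.64]
turn units 0.0004 then x,y,z units [-0.69 -2.03  2.81]
```

```bash
python3 -m inch '[[-0.35,-1,0,0,0,0,1],[-0.35,-1,0,0,0,0,1],[0,0,0.5,0,0,0,1],[0,0,0.7,0,0,0,1],[0,0,0.7,0,0,0,1],[0,0,0.5,0,0,0,1],[0,0,0.2,0,0,0,1],[0,0,0,0,0,0,1]]'
python3 - <<'E'
from h import *
plan(.42,.08,.029,0)
for n in("top","side"):
    p,d=bot.camera(n);cv2.imwrite(f"pics/{n}4.png",p)
    for r in redtiles(n,p): print(*r)
E
```

```text
clock: 9.15
eef_pos: [0.42, 0.0782, 0.0342]
tool_rot: [1.0, 0.001, -0.002, 0.0]
ft_force: [0.4, -0.5, -2.2]
grip_width: 0.012
t 9.15 pos [0.42   0.0782 0.0342] yaw 0.07 grip 0.012 F [ 0.4 -0.5 -2.2] q [ 0.18  0.25 -0.45  0.87  0.    1.75]
turn units 0.0004 then x,y,z units [-0.   -0.07  0.21]
[191.7 135.5] 26 [0.7468 0.1897 0.012 ] [ 8. 27.] 9
[227.3 187.8] 83 [0.615  0.1042 0.012 ] [22. 25.] 89
[254.7 188.4] 95 [0.612  0.0378 0.012 ] [31. 18.] 49
[281.2 188. ] 65 [ 0.6112 -0.0264  0.012 ] [19. 19.] 17
[287.5 212.9] 83 [ 0.5502 -0.0401  0.012 ] [22. 22.] 43
[233.7 214.6] 57 [0.5494 0.0897 0.012 ] [17. 19.] 89
[243.  249.6] 28 [0.4644 0.0687 0.012 ] [23.  9.] 17
[107.5  93.1] 2149 [ 1.2258 -0.4723  0.012 ] [692. 388.] 90
[173.2 211.6] 86 [ 0.7607 -0.0207  0.012 ] [26. 23.] 18
[175.5 224.8] 174 [0.7366 0.0154 0.012 ] [36. 35.] 38
[240. 226.] 120 [ 0.6096 -0.0221  0.012 ] [21. 31.] 20
[270.5 228.5] 161 [ 0.5481 -0.0345  0.012 ] [29. 36.] 38
[228.  247.3] 195 [0.6099 0.0422 0.012 ] [37. 29.] 51
[319.7 272.9] 336 [0.426  0.0516 0.012 ] [98. 24.] 89
[119.  281.9] 755 [0.7613 0.1827 0.012 ] [52. 75.] 42
[212.8 271.5] 179 [0.6129 0.1085 0.012 ] [28. 31.] 18
[249.2 274. ] 141 [0.5476 0.0936 0.012 ] [22. 29.] 19
[295.8 279.3] 213 [0.4636 0.0797 0.012 ] [29. 30.] 18
```

View pics/side4.png

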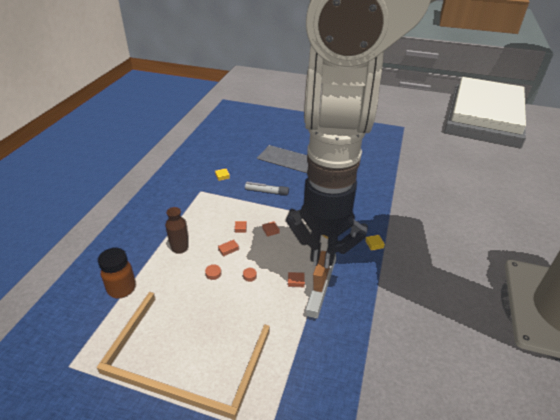

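The bar stands beside tile6 (side view (296,279)), clear of the weight. Lower 5 mm and push +x.

```bash
python3 -m inch '[[0,0,0.22,0,0,0,1],[0.2,0,0,0,0,0,1],[0.3,0,0,0,0,0,1],[0.3,0,0,0,0,0,1],[0.3,0,0,0,0,0,1],[0.3,0,0,0,0,0,1],[0.3,0,0,0,0,0,1],[0.3,0,0,0,0,0,1]]'
python3 -m inch '[[0.3,0,0,0,0,0,1],[0.3,0,0,0,0,0,1],[0.3,0,0,0,0,0,1],[0.3,0,0,0,0,0,1],[0.3,0,0,0,0,0,1],[0.3,0,0,0,0,0,1],[0.2,0,0,0,0,0,1],[0,0,0,0,0,0,1]]'
python3 - <<'E'
from h import *
plan(.42,.08,.029,0)
for n in("top","side"):
    p,d=bot.camera(n);cv2.imwrite(f"pics/{n}5.png",p)
    for r in redtiles(n,p): print(*r)
E
```

```text
clock: 10.05
eef_pos: [0.4723, 0.0785, 0.0299]
tool_rot: [1.0, 0.001, -0.0, 0.0]
ft_force: [-0.3, -1.3, -1.7]
grip_width: 0.0112
clock: 10.85
eef_pos: [0.5225, 0.0787, 0.03]
tool_rot: [1.0, 0.001, 0.0, -0.0]
ft_force: [-0.4, 0.2, -1.7]
grip_width: 0.0117
t 10.85 pos [0.5225 0.0787 0.03  ] yaw 0.06 grip 0.0117 F [-0.4  0.2 -1.7] q [ 0.15  0.43 -0.19  0.95 -0.    1.72]
turn units 0.0004 then x,y,z units [-4.1  -0.05  0.04]
[192.2 135.3] 32 [0.7472 0.1884 0.012 ] [ 9. 30.] 13
[254.6 188.4] 81 [0.6119 0.0382 0.012 ] [30. 16.] 52
[281.1 188.1] 60 [ 0.611  -0.0262  0.012 ] [19. 18.] 13
[287.3 212.8] 88 [ 0.5503 -0.0397  0.012 ] [22. 22.] 43
[106.4  93.6] 2151 [ 1.2272 -0.4682  0.012 ] [692. 388.] 90
[173.3 211.6] 85 [ 0.7606 -0.0208  0.012 ] [26. 23.] 18
[175.6 224.8] 175 [0.7365 0.0152 0.012 ] [37. 36.] 40
[237.1 228.8] 37 [ 0.6124 -0.0124  0.012 ] [11. 27.] 46
[228.1 247.4] 201 [0.6098 0.0424 0.012 ] [38. 29.] 51
[255.2 267. ] 575 [0.5427 0.0744 0.012 ] [103.  53.] 70
[119.  281.9] 756 [0.7613 0.1826 0.012 ] [52. 75.] 42
[212.8 271.5] 179 [0.6129 0.1085 0.012 ] [28. 31.] 18
```

View pics/side5.png

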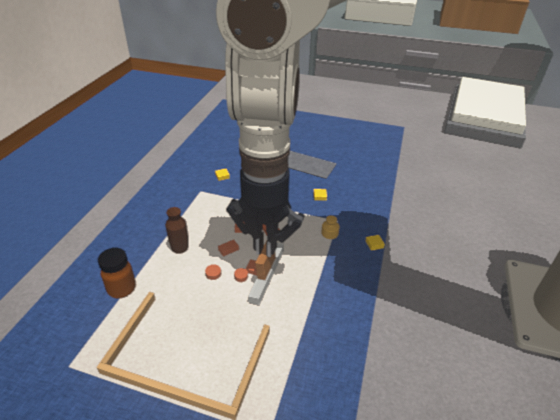

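Tile6 is now against tile5 (side view (252,266) and (241,274)). Back off, lift and turn the bar to face the mouth.

```bash
python3 -m inch '[[-0.4,0,0,0,0,0,1],[-0.5,0,0,0,0,0,1],[0,0,-0.6,0,0,0,1],[0,0,-0.8,0,0,0,1],[0,0,-0.8,0,0,0,1],[0,0,-0.6,0,0,0,1],[0,0,0,0,0,-0.0454,1],[0,0,0,0,0,-0.0454,1]]'
python3 -m inch '[[0,0,0,0,0,-0.0454,1],[0,0,0,0,0,-0.0454,1],[0,0,0,0,0,-0.0454,1],[0,0,0,0,0,-0.0454,1],[0,0,0,0,0,-0.0454,1],[0,0,0,0,0,-0.0454,1],[0,0,0,0,0,-0.0454,1],[0,0,0,0,0,-0.0454,1]]'
python3 -m inch '[[0,0,0,0,0,-0.0454,1],[-0.9,0.47,0,0,0,0,1],[-0.9,0.47,0,0,0,0,1],[-0.9,0.47,0,0,0,0,1],[-0.9,0.47,0,0,0,0,1],[-0.9,0.47,0,0,0,0,1],[-0.9,0.47,0,0,0,0,1],[-0.9,0.47,0,0,0,0,1]]'
python3 - <<'E'
from h import *
plan(.588,-.09,.031,90)
for n in("top","side"):
    p,d=bot.camera(n);cv2.imwrite(f"pics/{n}6.png",p)
    for r in redtiles(n,p): print(*r)
E
```

```text
clock: 11.75
eef_pos: [0.4983, 0.0787, 0.1008]
tool_rot: [0.989, 0.146, 0.0, -0.0]
ft_force: [-0.2, -0.2, -2.7]
grip_width: 0.0117
clock: 12.55
eef_pos: [0.4977, 0.0786, 0.0999]
tool_rot: [0.754, 0.657, -0.0, -0.0]
ft_force: [-0.0, 1.0, -2.1]
grip_width: 0.0116
clock: 13.35
eef_pos: [0.5803, -0.0795, 0.0998]
tool_rot: [0.707, 0.707, -0.0, -0.001]
ft_force: [-0.4, -0.2, -2.1]
grip_width: 0.0123
t 13.35 pos [ 0.5803 -0.0795  0.0998] yaw 89.98 grip 0.0123 F [-0.4 -0.2 -2.1] q [-0.14  0.47  0.07  1.18  0.   -0.14]
turn units -0.0001 then x,y,z units [-0.42  0.31  2.75]
[192.6 135. ] 34 [0.7479 0.1874 0.012 ] [10. 33.] 16
[227.3 187.8] 83 [0.615  0.1042 0.012 ] [22. 25.] 89
[254.8 188.4] 96 [0.612  0.0377 0.012 ] [31. 18.] 50
[237.3 213. ] 156 [0.553  0.0811 0.012 ] [53. 29.] 62
[106.6  93.8] 2133 [ 1.2258 -0.4675  0.012 ] [692. 388.] 90
[261.7 171.9] 453 [ 0.6292 -0.218   0.012 ] [72. 89.] 15
[173.3 211.6] 85 [ 0.7606 -0.0208  0.012 ] [26. 23.] 18
[175.5 224.8] 169 [0.7367 0.0153 0.012 ] [37. 34.] 40
[240. 226.] 120 [ 0.6096 -0.0221  0.012 ] [21. 31.] 20
[270.5 228.1] 161 [ 0.5485 -0.0355  0.012 ] [29. 35.] 39
[228.  247.2] 194 [0.6101 0.0421 0.012 ] [37. 28.] 51
[249.  270.1] 340 [0.5511 0.085  0.012 ] [62. 38.] 62
[119.  281.9] 753 [0.7613 0.1827 0.012 ] [52. 75.] 42
[212.8 271.5] 179 [0.6129 0.1085 0.012 ] [28. 31.] 18
```

View pics/side6.png

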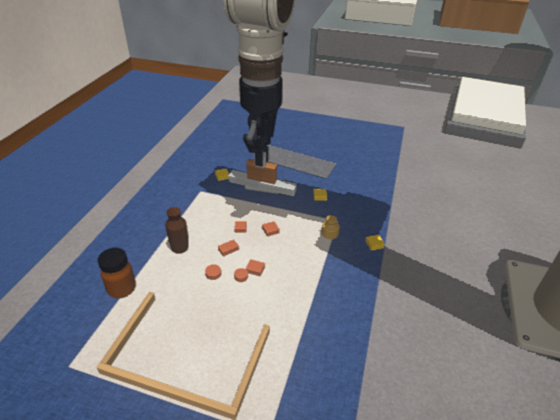

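View pics/top6.png

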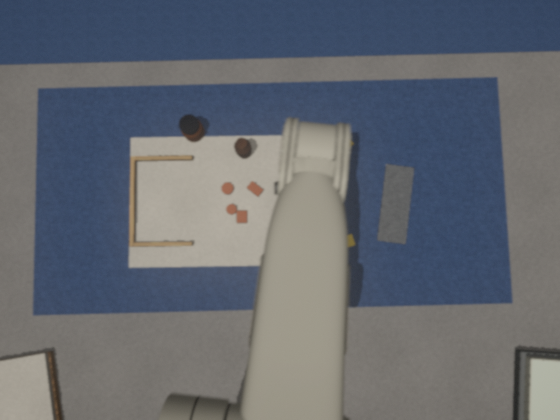

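All six tiles are visible in the side view at (271,228), (240,226), (228,247), (213,271), (241,274) and (256,267), all within the bar's span. Lower the bar behind them and start pushing +y.

```bash
python3 -m inch '[[-0.35,0.1,0,0,0,0,1],[0,0,0.6,0,0,0,1],[0,0,0.8,0,0,0,1],[0,0,0.7,0,0,0,1],[0,0,0.5,0,0,0,1],[0,0,0.15,0,0,0,1],[0,0,0,0,0,0,1],[0,0,0,0,0,0,1]]'
python3 -m inch '[[0.2,0,0,0,0,0,1],[0.3,0,0,0,0,0,1],[0.3,0,0,0,0,0,1],[0.3,0,0,0,0,0,1],[0.3,0,0,0,0,0,1],[0.3,0,0,0,0,0,1],[0.3,0,0,0,0,0,1],[0.3,0,0,0,0,0,1]]'
python3 -m inch '[[0.3,0,0,0,0,0,1],[0.3,0,0,0,0,0,1],[0.3,0,0,0,0,0,1],[0.3,0,0,0,0,0,1],[0.3,0,0,0,0,0,1],[0.3,0,0,0,0,0,1],[0.2,0,0,0,0,0,1],[0,0,0,0,0,0,1]]'
python3 - <<'E'
from h import *
plan(.58,.205,.030,90)
for n in("top","side"):
    p,d=bot.camera(n);cv2.imwrite(f"pics/{n}7.png",p)
    for r in redtiles(n,p): print(*r)
E
```

```text
clock: 14.25
eef_pos: [0.5844, -0.0876, 0.0321]
tool_rot: [0.707, 0.707, 0.0, 0.001]
ft_force: [-0.7, -0.4, -2.3]
grip_width: 0.0116
clock: 15.05
eef_pos: [0.5837, -0.0295, 0.0312]
tool_rot: [0.707, 0.707, -0.0, -0.0]
ft_force: [0.4, 0.1, -2.6]
grip_width: 0.012
clock: 15.85
eef_pos: [0.5838, 0.0207, 0.0313]
tool_rot: [0.707, 0.707, 0.0, -0.0]
ft_force: [-0.0, -0.3, -2.1]
grip_width: 0.012
t 15.85 pos [0.5838 0.0207 0.0313] yaw 90.03 grip 0.012 F [-0.  -0.3 -2.1] q [ 0.04  0.52 -0.03  1.02  0.    0.03]
turn units 0.0001 then x,y,z units [ 7.37 -0.15  0.05]
[192.4 135.3] 32 [0.7473 0.1881 0.012 ] [ 9. 33.] 12
[92.3 96.2] 1898 [ 1.2578 -0.4386  0.012 ] [691. 312.] 90
[173.2 211.6] 86 [ 0.7607 -0.0207  0.012 ] [26. 23.] 18
[175.5 224.7] 171 [0.7368 0.015  0.012 ] [37. 34.] 40
[243.7 230.8] 430 [ 0.5974 -0.0111  0.012 ] [74. 55.] 2
[218.7 260. ] 519 [0.6138 0.0789 0.012 ] [39. 97.] 8
[249.7 264.5] 532 [0.5547 0.0715 0.012 ] [47. 86.] 1
[119.  281.9] 752 [0.7614 0.1827 0.012 ] [52. 75.] 42
```

View pics/side7.png

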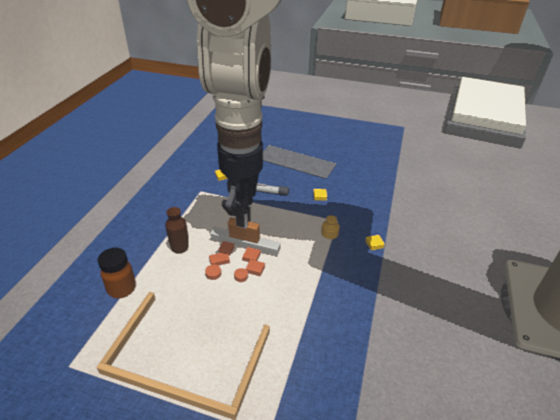

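View pics/top7.png

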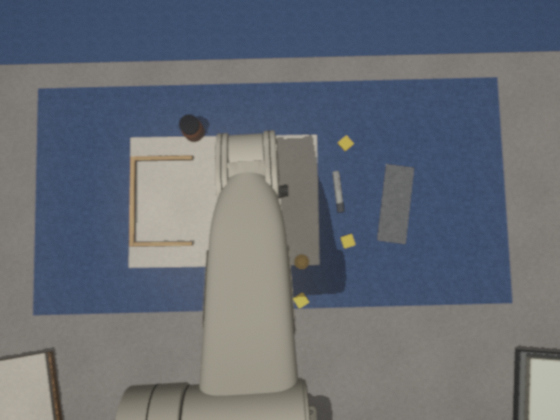

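Five or more tiles are bunched in front of the bar, between its ends (side view (212–265,245–275)). The farthest is about 90 mm ahead of it, so the gather condition holds. Continue pushing, with a check near the mouth.

```bash
python3 -m inch '[[0.2,0,0,0,0,0,1],[0.3,0,0,0,0,0,1],[0.3,0,0,0,0,0,1],[0.3,0,0,0,0,0,1],[0.3,0,0,0,0,0,1],[0.3,0,0,0,0,0,1],[0.3,0,0,0,0,0,1],[0.3,0,0,0,0,0,1]]'
python3 -m inch '[[0.3,0,0,0,0,0,1],[0.3,0,0,0,0,0,1],[0.3,0,0,0,0,0,1],[0.3,0,0,0,0,0,1],[0.3,0,0,0,0,0,1],[0,0,0,0,0,0,1],[0,0,0,0,0,0,1],[0,0,0,0,0,0,1]]'
python3 - <<'E'
from h import *
plan(.588,.205,.030,90)
p,d=bot.camera("side");cv2.imwrite("pics/s8.png",cv2.resize(p[180:420,90:350],None,fx=2.4,fy=2.4))
E
```

```text
clock: 16.75
eef_pos: [0.5838, 0.078, 0.0313]
tool_rot: [0.707, 0.707, -0.0, 0.0]
ft_force: [0.5, -0.5, -1.6]
grip_width: 0.0117
clock: 17.55
eef_pos: [0.5837, 0.1147, 0.0312]
tool_rot: [0.707, 0.707, -0.0, -0.0]
ft_force: [-0.5, -0.5, -2.0]
grip_width: 0.0118
t 17.55 pos [0.5837 0.1147 0.0312] yaw 89.95 grip 0.0118 F [-0.5 -0.5 -2. ] q [0.19 0.54 0.   1.03 0.   0.19]
turn units -0.0003 then x,y,z units [3.61 0.17 0.05]
```

View pics/s8.png

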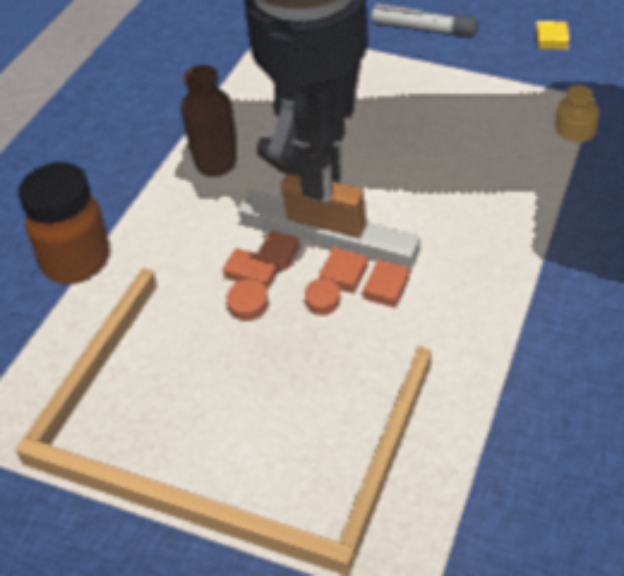

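All six tiles lie in front of the bar and clear of both wall ends. The nearest, tile6 at crop (388,282), will pass inside the right wall end at (425,352). Push in.

```bash
python3 -m inch '[[0.2,0,0,0,0,0,1],[0.3,0.02,0,0,0,0,1],[0.3,0.02,0,0,0,0,1],[0.3,0.02,0,0,0,0,1],[0.3,0.02,0,0,0,0,1],[0.3,0.02,0,0,0,0,1],[0.3,0.02,0,0,0,0,1],[0.3,0.02,0,0,0,0,1]]'
python3 -m inch '[[0.3,0,0,0,0,0,1],[0.3,0,0,0,0,0,1],[0.3,0,0,0,0,0,1],[0.2,0,0,0,0,0,1],[0.2,0,0,0,0,0,1],[0,0,0,0,0,0,1],[0,0,0,0,0,0,1],[0,0,0,0,0,0,1]]'
python3 - <<'E'
from h import *
plan(.588,.21,.030,90)
p,d=bot.camera("side");cv2.imwrite("pics/s9.png",cv2.resize(p[180:420,90:350],None,fx=2.4,fy=2.4))
E
```

```text
clock: 18.4
eef_pos: [0.5874, 0.173, 0.0312]
tool_rot: [0.707, 0.707, -0.0, 0.0]
ft_force: [0.3, -0.8, -1.9]
grip_width: 0.0117
clock: 19.2
eef_pos: [0.5874, 0.2047, 0.0312]
tool_rot: [0.707, 0.707, -0.0, -0.0]
ft_force: [-0.0, 0.5, -1.3]
grip_width: 0.0115
t 19.2 pos [0.5874 0.2047 0.0312] yaw 89.95 grip 0.0115 F [-0.   0.5 -1.3] q [0.34 0.59 0.09 1.07 0.   0.34]
turn units -0.0003 then x,y,z units [0.21 0.03 0.05]
```

View pics/s9.png

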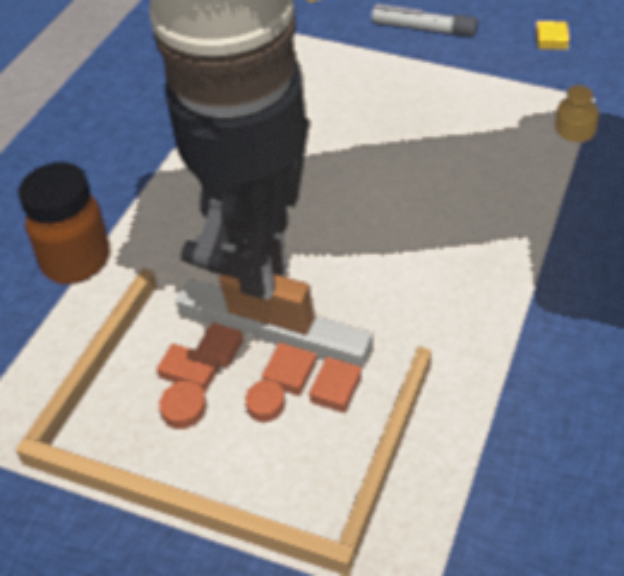

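All six tiles are past the mouth, flat, with the bar's front face about 24 mm inside. Back off and lift.

```bash
python3 -m inch '[[-0.2,0,0,0,0,0,1],[-0.4,0,0,0,0,0,1],[-0.6,0,0,0,0,0,1],[-0.4,0,-0.4,0,0,0,1],[0,0,-0.8,0,0,0,1],[0,0,-0.8,0,0,0,1],[0,0,-0.8,0,0,0,1],[0,0,-0.4,0,0,0,1]]'
python3 -m inch '[[-1,0,0,0,0,0,1],[-1,0,0,0,0,0,1],[-1,0,0,0,0,0,1],[-1,0,0,0,0,0,1],[-1,0,0,0,0,0,1],[-1,0,0,0,0,0,1],[-1,0,0,0,0,0,1],[-1,0,0,0,0,0,1]]'
python3 -m inch '[[-1,0,0,0,0,0,1],[-1,0,0,0,0,0,1],[-1,0,0,0,0,0,1],[-1,0,0,0,0,0,1],[-1,0,0,0,0,0.0167,1],[-1,0,0,0,0,0.0167,1],[-1,0,0,0,0,0.0166,1],[0,0,0,0,0,0,1]]'
python3 - <<'E'
from h import *
plan(.569,-.302,.034,81)
for n in("top","side"):
    p,d=bot.camera(n);cv2.imwrite(f"pics/{n}10.png",p)
    for r in redtiles(n,p): print(*r)
E
```

```text
clock: 20.05
eef_pos: [0.5889, 0.164, 0.1143]
tool_rot: [0.708, 0.706, 0.002, 0.001]
ft_force: [0.1, 0.7, -1.8]
grip_width: 0.012
clock: 20.85
eef_pos: [0.5868, -0.0368, 0.1114]
tool_rot: [0.708, 0.707, -0.0, -0.0]
ft_force: [-0.1, -0.4, -1.3]
grip_width: 0.0118
clock: 21.65
eef_pos: [0.5822, -0.2139, 0.1111]
tool_rot: [0.762, 0.647, -0.001, 0.0]
ft_force: [1.2, 0.8, -2.3]
grip_width: 0.0115
t 21.65 pos [ 0.5822 -0.2139  0.1111] yaw 80.65 grip 0.0115 F [ 1.2  0.8 -2.3] q [-0.35  0.52  0.2   1.24 -0.   -0.19]
turn units -0.0019 then x,y,z units [-3.57  0.03  3.09]
[192.4 135.1] 36 [0.7477 0.188  0.012 ] [11. 33.] 14
[167.8 185.6] 290 [0.6241 0.2488 0.012 ] [36. 71.] 1
[173.  208.5] 184 [0.5678 0.2362 0.012 ] [49. 24.] 89
[176.3 223. ] 103 [0.5325 0.2284 0.012 ] [27. 19.] 89
[105.2  94.4] 2086 [ 1.2274 -0.4621  0.012 ] [692. 388.] 90
[280.3 136. ] 394 [ 0.6355 -0.3926  0.012 ] [ 67. 114.] 16
[173.2 211.6] 86 [ 0.7607 -0.0207  0.012 ] [26. 23.] 18
[175.6 224.8] 168 [0.7366 0.0153 0.012 ] [37. 35.] 38
[119. 282.] 750 [0.7613 0.1828 0.012 ] [52. 75.] 42
[170.5 335.4] 798 [0.6223 0.2529 0.012 ] [44. 79.] 1
[205.9 338.5] 501 [0.5666 0.2408 0.012 ] [57. 31.] 84
[229.3 339.7] 311 [0.5308 0.2316 0.012 ] [34. 27.] 90
```

View pics/side10.png

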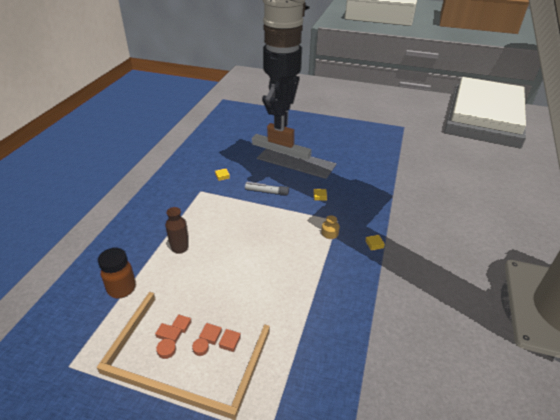

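View pics/top10.png

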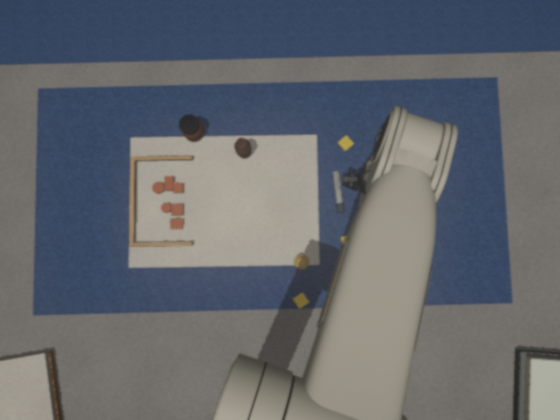

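All six tiles lie flat in the frame (side view (165–230,323–348)), at y≈0.228 or more, so at least 38 mm past the mouth. The urn, jar, torch and weight are where they were. Now I place the straightedge on the pad.

```bash
python3 -m inch '[[-0.9,0,0,0,0,0,1],[-0.9,0,0,0,0,0,1],[-0.9,0,0,0,0,0,1],[-0.87,0,0,0,0,0,1],[0,0,0.6,0,0,0,1],[0,0,0.8,0,0,0,1],[0,0,0.6,0,0,0,1],[0,0,0,0,0,0,1]]'
python3 - <<'E'
from h import *
plan(.569,-.302,.0325,81)
p,d=bot.camera("side");cv2.imwrite("pics/s11.png",cv2.resize(p[60:220,200:400],None,fx=3,fy=3))
E
```

```text
clock: 22.55
eef_pos: [0.5673, -0.296, 0.0585]
tool_rot: [0.76, 0.65, -0.001, -0.003]
ft_force: [0.4, -0.0, -2.4]
grip_width: 0.0121
t 22.55 pos [ 0.5673 -0.296   0.0585] yaw 81.06 grip 0.0121 F [ 0.4 -0.  -2.4] q [-0.48  0.61  0.19  1.16  0.   -0.33]
turn units 0.0003 then x,y,z units [-0.23  0.11  1.04]
```

View pics/s11.png

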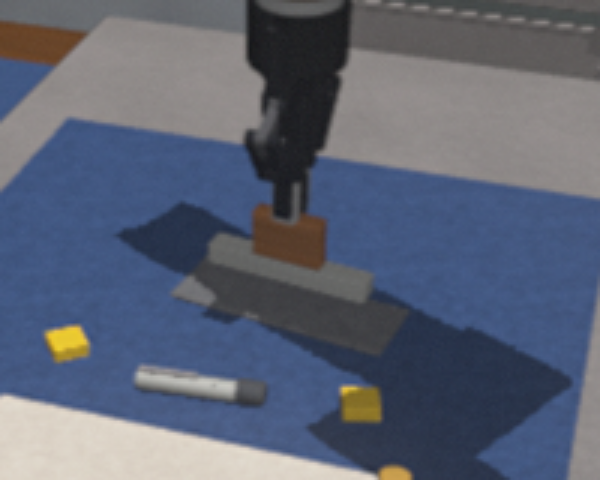

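The bar hangs level over the pad, parallel to it. Lower it.

```bash
python3 -m inch '[[-0.22,0,0.2,0,0,0,1],[0,0,0.3,0,0,0,1],[0,0,0.3,0,0,0,1],[0,0,0.16,0,0,0,1],[0,0,0.08,0,0,0,1],[0,0,0.04,0,0,0,1],[0,0,0,0,0,0,1],[0,0,0,0,0,0,1]]'
python3 -c "
from h import *
state()"
```

```text
clock: 23.4
eef_pos: [0.5686, -0.3037, 0.0345]
tool_rot: [0.761, 0.649, 0.0, 0.0]
ft_force: [0.9, 0.2, -1.5]
grip_width: 0.012
t 23.4 pos [ 0.5686 -0.3037  0.0345] yaw 80.97 grip 0.012 F [ 0.9  0.2 -1.5] q [-0.49  0.63  0.17  1.11 -0.   -0.33]
```

```bash
python3 -m inch '[[0,0,0.05,0,0,0,1],[0,0,0.04,0,0,0,1],[0,0,0.02,0,0,0,1],[0,0,0,0,0,0,1],[0,0,0,0,0,0,1],[0,0,0,0,0,0,1],[0,0,0,0,0,0,1],[0,0,0,0,0,0,1]]'
python3 -c "
from h import *
state()"
```

```text
clock: 24.2
eef_pos: [0.5683, -0.3036, 0.0315]
tool_rot: [0.761, 0.649, -0.0, 0.0]
ft_force: [0.1, -0.9, -0.8]
grip_width: 0.0117
t 24.2 pos [ 0.5683 -0.3036  0.0315] yaw 80.96 grip 0.0117 F [ 0.1 -0.9 -0.8] q [-0.49  0.63  0.16  1.1  -0.   -0.33]
```

The height matches the grasp height and the load is coming off. Open and rise.

```bash
python3 -m inch '[[0,0,0.02,0,0,0,1],[0,0,0,0,0,0,0.4],[0,0,0,0,0,0,0],[0,0,0,0,0,0,-0.5],[0,0,0,0,0,0,-1],[0,0,0,0,0,0,-1],[0,0,0,0,0,0,-1],[0,0,0,0,0,0,-1]]'
python3 -m inch '[[0,0,-0.2,0,0,0,-1],[0,0,-0.4,0,0,0,-1],[0,0,-0.7,0,0,0,-1],[0,0,-1,0,0,0,-1],[0,0,-1,0,0,0,-1],[0,0,-1,0,0,0,-1],[0,0,-0.6,0,0,0,-1],[0,0,0,0,0,0,-1]]'
python3 -m inch '[[0.9,0,0,0,0,0,-1],[0.9,0,0,0,0,0,-1],[0.9,0,0,0,0,0,-1],[0.9,0,0,0,0,0,-1],[0.9,0,0,0,0,0,-1],[0.9,0,0,0,0,0,-1],[0.9,0,0,0,0,0,-1],[0.9,0,0,0,0,0,-1]]'
python3 -m inch '[[0.9,-0.5,0,0,0,0,-1],[0.9,-0.5,0,0,0,0,-1],[0.9,-0.5,0,0,0,0,-1],[0.9,-0.5,0,0,0,0,-1],[0.9,-0.5,0,0,0,0,-1],[0.9,-0.5,0,0,0,0,-1],[0.9,-0.5,0,0,0,0,-1],[0,0,0,0,0,0,-1]]'
python3 - <<'E'
from h import *
state()
for n in("top","side"):
    p,d=bot.camera(n);cv2.imwrite(f"pics/{n}12.png",p)
    for r in redtiles(n,p): print(*r)
p=cv2.imread("pics/top12.png");h=cv2.cvtColor(p,cv2.COLOR_BGR2HSV).astype(int)
roi=np.zeros(p.shape[:2],bool);roi[155:255,370:425]=1
sat=h[...,1]
for lab,m,z in(("grip",roi&(h[...,0]<20)&(sat>90),.065),("pad",roi&(((sat<75)&(p.sum(2)>150))|((h[...,0]<20)&(sat>60))),.005)):
    ys,xs=np.nonzero(m);w=ray("top",np.c_[xs,ys],z)[:,:2]*1000;r=cv2.minAreaRect(w.astype(np.float32));print(lab,r)
print(ray("side",[0,0],0)[0])
E
```

```text
clock: 25.0
eef_pos: [0.5684, -0.3036, 0.031]
tool_rot: [0.761, 0.649, -0.0, 0.0]
ft_force: [2.0, -0.5, 0.4]
grip_width: 0.0854
clock: 25.8
eef_pos: [0.5703, -0.3046, 0.1579]
tool_rot: [0.761, 0.649, 0.001, 0.003]
ft_force: [0.3, -0.1, 0.7]
grip_width: 0.0856
clock: 26.6
eef_pos: [0.5961, -0.1248, 0.1527]
tool_rot: [0.761, 0.649, -0.0, -0.001]
ft_force: [-0.3, -0.6, 1.2]
grip_width: 0.0855
clock: 27.4
eef_pos: [0.5333, 0.0459, 0.1529]
tool_rot: [0.759, 0.651, -0.001, -0.001]
ft_force: [0.1, -0.8, -0.4]
grip_width: 0.0855
t 27.4 pos [0.5333 0.0459 0.1529] yaw 81.19 grip 0.0855 F [ 0.1 -0.8 -0.4] q [0.09 0.33 0.01 1.25 0.   0.24]
[193.  134.8] 40 [0.7484 0.1865 0.012 ] [12. 34.] 20
[166.8 185.6] 270 [0.6242 0.251  0.012 ] [36. 66.] 1
[401.  200.2] 151 [ 0.5742 -0.3156  0.012 ] [16. 61.] 80
[172.6 208.6] 172 [0.5677 0.2373 0.012 ] [46. 24.] 89
[176.3 223. ] 103 [0.5325 0.2284 0.012 ] [27. 19.] 89
[107.2  93.4] 2198 [ 1.2258 -0.4705  0.012 ] [692. 388.] 90
[296.5 145.6] 351 [ 0.5811 -0.3589  0.012 ] [61. 98.] 11
[173.3 211.6] 85 [ 0.7606 -0.0208  0.012 ] [26. 23.] 18
[175.5 224.9] 175 [0.7365 0.0156 0.012 ] [36. 35.] 40
[119.  281.9] 756 [0.7613 0.1826 0.012 ] [52. 76.] 43
[170.6 335.4] 792 [0.6222 0.2529 0.012 ] [43. 79.] 1
[205.9 338.4] 500 [0.5667 0.2408 0.012 ] [57. 30.] 84
[229.2 339.6] 308 [0.5309 0.2315 0.012 ] [34. 26.] 90
grip ((568.1755981445312, -303.8370666503906), (16.96611785888672, 58.48152160644531), 79.28927612304688)
pad ((567.5537719726562, -303.0325927734375), (73.22943115234375, 192.84747314453125), 80.73987579345703)
[ 2.38845709 -1.25480883  0.        ]
```

View pics/top12.png

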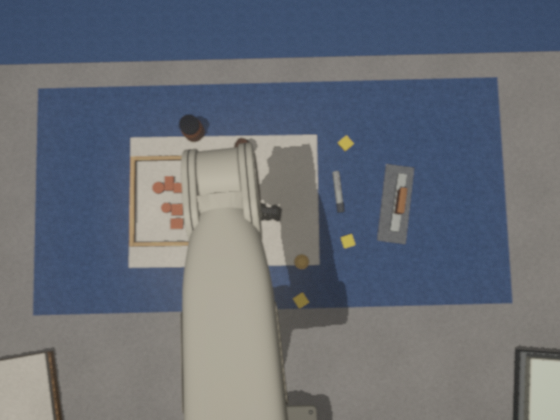

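View pics/side12.png

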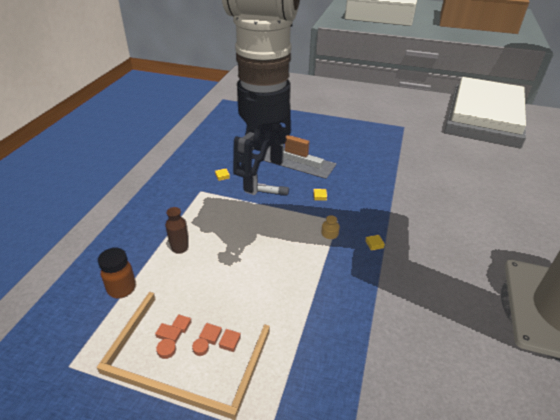

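The straightedge stands on the pad within about 1 mm of centre and 1.5° of its length (top view (401,200)). All six tiles lie flat in the frame, the bystanders are unmoved and the robot is clear. Handing in.

```bash
python3 -c "
from workcell import bot
print(bot.job_done())"
```

```text
the job is handed in; nothing more can be done
None
```

The job is done and handed in at about 27.5 s. I took the straightedge by its grip and slid the outlying tile6 in beside the others. I then faced the bar to the mouth, gathered all six tiles in front of it, pushed them into the frame as one group and stood it back on its pad.

**Last checks:**
- **Tiles:** all six lie flat inside the frame. The nearest group's centre is about 38 mm past the mouth line.
- **Straightedge:** upright on the pad, about 1 mm off its centre and about 1.5° off its length.
- **Bystanders:** no visible shift of the urn, jar, torch or weight. I re-measured only the urn and jar, in the side view; the torch and weight I judged by eye.
- **Robot:** gripper open and clear of everything.

**Disagreements:** the top and side cameras differed by up to about 5 mm on position. The gripper read 12 mm wide on the 16 mm grip. The first lowering onto the pad stopped about 3 mm high, so I lowered it the rest before opening. No check failed.

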